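# Loosen the canvas hold-down with the ratchet

## Task

Loosen the bolt of the canvas hold-down with the ratchet that sits on it. First flip the ratchet's small direction lever fully over to its loosening side without straining it, then swing the handle counter-clockwise (seen from above) until you feel the bolt come up against its open stop, and do not wrench past it. Leave the ratchet on the bolt with the lever on that side, and leave the cups, can and bottle around it alone.

Things in the scene. Friction and masses are not known exactly. Their poses are not given: they have to be found in the camera images.
- clamp_board: fixed plywood board, 300 x 240 x 12 mm, flat on the table; a canvas (255 x 307 mm, top 30 mm above the table, from 35 mm beyond the bolt) is clamped on it under a steel strap, top 45 mm. Origin: on the table under the vertical bolt axis. x points from the bolt to the canvas, away from the robot within 0.25 rad; y left, z up.
- ratchet: steel ratchet wrench on the bolt; it turns about the bolt's vertical axis only and cannot come off. Origin: on that axis at table height; x along the handle, z up. Neck 70 mm wide to x = 79 mm, top 66 mm above the table; bar 18 mm wide; black rubber grip 26 mm wide, x = 125 to 205 mm, 48 to 68 mm up. The handle starts roughly towards the robot, with 1.8 rad of counter-clockwise swing free.
- head (a point): centre of the ratchet's round head (84 mm across, 49 to 66 mm above the table), on the bolt's axis, 66 mm up. With the lever on loosening, up to 0.55 rad of counter-clockwise swing passes before a tooth catches and the bolt turns too. It takes 0.9 N m to keep the ratchet alone moving, 1.2 N m with the bolt. A push of more than 18 N on the ratchet breaks the job.
- grip (a point): middle of the rubber grip, 165 mm from the bolt's axis, 58 mm above the table. Pushing square to the handle here, 5 to 6 N moves the ratchet alone and about 7 N drives the bolt (a few N less while standing still). At the bolt's open stop the force climbs past 11 N within about 10 mm; that is the sign to stop.
- lever: the direction lever: a small dark steel paddle upright on the neck, 46 x 8 x 16 mm, 69 to 85 mm above the table, pointing along the handle. Origin: its vertical pivot, 47 mm from the bolt's axis, at table height. It swings 0.36 rad to either side and stays where it is left. It starts leaning clockwise (-y of the ratchet: only tightens); fully over to +y it loosens.
- lever_tip (a point): outer end of the direction lever, 50 mm from its pivot, 77 mm above the table. In the ratchet's frame its y is about -16.5 mm at the start and +17.6 mm fully over on the loosening stop. 2 to 4 N near this end moves it (more nearer the pivot); at its end stop the paddle yields only about 1 mm per 2 to 3 N. A push of more than 9 N on it breaks the job.
- bolt_mark (a point): outer part of a short raised steel rib on top of the bolt, inside the ring of the ratchet's head, 18 mm from the bolt's axis, 67 mm above the table; turns with the bolt. At the open stop it points along -x of the board (y = 0 in the board's frame); at the start it is 0.65 to 1.0 rad clockwise of that, on the board's +y side.
- can: drink can standing left of the work, 53 mm wide, 134 mm high, origin under its centre; leave it alone
- clear_cup: clear plastic cup standing left of the work, 90 mm wide, 120 mm high, origin under its centre; leave it alone
- brushes: clear cup with paint brushes standing right of the work, 107 mm wide, 167 mm high, origin under its centre; leave it alone
- paint_bottle: pink paint bottle with a black cap standing right of the work, 68 mm wide, 176 mm high, origin under its centre; leave it alone

How it is judged:
On the way:
1. the direction lever is fully over on its loosening side, the bolt not yet open (y of lever_tip in the frame of ratchet above 0.016 m and y of bolt_mark in the frame of clamp_board above 0.006 m), for 0.2 s.
At the end, for the whole second after the job is handed in: the bolt stands at its open stop (its rib less than 1.5 mm, about 0.08 rad, short of pointing along the board's -x), the direction lever rests on its loosening side within 1.6 mm of its stop (lever tip y above 16.0 mm in the ratchet's frame), and the ratchet is at rest on the bolt (y of bolt_mark in the frame of clamp_board below 0.0015 m and y of lever_tip in the frame of ratchet above 0.016 m and angular speed of ratchet below 0.05 rad/s); the robot touches nothing.
It fails at once if the direction lever is pushed with more than 9 N (contact force between lever and the fingers above 9 N or contact force between lever and the arm above 9 N).
It fails at once if the ratchet is pushed with more than 18 N (contact force between ratchet and the fingers above 18 N or contact force between ratchet and the arm above 18 N).
It fails at once if a bystander is moved by more than 20 mm (distance of any of can, clear_cup, brushes, paint_bottle from where it was at the start of the episode above 0.02 m).
It also fails if it takes over 67 s, if anything falls off the work surface, if the arm or the gripper's body presses on something with over 40 N, if the wrist force passes 120 N, or if a joint passes its speed limit or range.

## Robot

A 7-joint arm with a two-finger parallel gripper is mounted at the origin on the work surface; the furniture and walls round the work are solid. World frame = base frame: x ahead of the robot, y to its left, z up, the work surface at z = 0. Lengths are in m, angles in rad, forces in N, time in s.
With the tool pointing down it reaches from about 0.425 to 0.95 m from the base axis. Payload 16.7 kg.
Tool frame: the origin (TCP) lies midway between the tips of the shut fingers; the grasp point (between the pads) lies 19 mm behind it (arm.hold_point_z is the distance from the TCP to the grasp point, in m); z points along the fingers, y is the line along which they close (so a half turn about z gives the same grasp; the last joint's range is limited). The gripper opens to 94 mm and grips with 3 to 60 N. Pads are 16 mm wide; open, the fingers measure 119 mm over their backs; the gripper's body (75 mm by 177 mm) begins 78 mm behind the grasp point.
Start: joints at [-1.454, 0.426, 0.074, 1.606, -0.034, 1.111, -0.067], TCP at [0.177, 0.651, 0.205] pointing down, gripper open.
Joint ranges: [-2.85, 2.85], [-0.5, 2.14], [-1.23, 1.37], [0.21, 2.46], [-1.02, 4.16], [0.16, 2.05], [-2.73, 2.73]. Speed limits (rad/s): [1.89, 1.89, 2.39, 2.39, 3.01, 3.01, 3.01].

## Interface

Orientations are given as a unit quaternion [w, x, y, z].
In Python, from plant import arm gives the robot as it stands.
- The arm moves only by the shell command python3 -m inch 'ROWS' [OPENING] [FORCE]. ROWS is JSON, a list that holds one entry, the list of rows, each a list of 6 numbers: the shift along the tool's x, y, z in mm, then the turn, a rotation vector about the tool's x, y, z in rad. A call has 1 to 12 rows; each row shifts and turns the commanded pose from where the row before left it, along the tool's axes as they then stand; what a row does not reach is not made up. A row lasts 1/12 s, in which the tool goes at most 41.7 mm and 7.16 degrees, less where a joint would pass 70% of its speed; a pose out of reach is approached as far as the arm can. A call is refused whole if a number of a shift passes 41.7 or a number of a turn 0.125, either way. A call with a gripper value outside its range is refused whole. OPENING is the finger opening in mm, from 0 to 94, set as the call begins (- or left out, the last holds). The fingers move at their own pace and stop on an object; FORCE is the grip in N (left out, the last holds). Time passes only in rows, so rows that do not move let the fingers close. It gives the time, the measured TCP pose, the force, the opening and the grip force at its end, in the units of the state.
- arm.get_obs(): the state, without advancing time (a new reading comes with each control period).
- arm.capture(name): name is "scene" or "top" or "wrist"; returns the picture (400x640x3 uint8, blue, green, red); there is no depth.
- arm.camera_params(name): a dict with "vfov" (degrees; the focal length in pixels is half the picture's height over the tangent of half this angle, whatever the lens; pixels are square), "cx", "cy" (the principal point, pixels), "k1" (the pictures are not rectified: a ray, as slopes to the right and down, at radius r is drawn at 1 + k1 r^2 times it, then the intrinsics apply), "R" (3x3) and "t" (3): a world point X has camera coordinates R X + t. Camera axes: x right, y down, z forward; pixel columns grow to the right and rows downward; lengths in m; the calibration is good to about 2 mm. A picture is of the moment at which its call begins: read the wrist's pose just before it. camera_params takes no time and is no camera call; for the wrist camera it gives the pose at the moment of the call.
- arm.finish_job(): hands the job in; it is judged then, once.
The state is a dict: "t": time; "q": joint angles; "qd": joint speeds; "tau": joint torques, N m; "ee_pos": TCP position; "ee_rot": TCP orientation; "wrist_force": force on the tool from outside, world axes, zero at the start; "ft_torque": the same for the moment, N m; "width": finger opening in m; "gripper_force": force on a finger pad.
Only numpy, scipy, OpenCV 4.12 (cv2) and the standard library are available. Lean on these libraries where they do the work, as an engineer would, in place of code of your own. Each camera call takes 0.05 s, during which the arm holds its last target. There are 200 camera calls.

## Working session

There is one attempt and no reset: what is moved stays moved. The work goes in short steps, Python scripts to look and compute and a shell command to move; the robot and the scene stay as the last step left them, time stands still between calls to the robot, and variables do not carry over. Pictures are saved under pics/ and viewed, at most 10 in all, crops included, and the job is handed in when it is done.

```bash
mkdir -p pics; ls; cat > h.py <<'E'
import numpy as np,cv2
from plant import arm
def ray(p,uv):
    f=200/np.tan(np.radians(p["vfov"])/2)
    d=np.array([(uv[0]-p["cx"])/f,(uv[1]-p["cy"])/f]); s=d.copy()
    for _ in range(20): s=d/(1+p["k1"]*(s@s))
    R=np.array(p["R"]);t=np.array(p["t"])
    return -R.T@t, R.T@np.array([s[0],s[1],1.])
def onz(p,uv,z):
    o,d=ray(p,uv); return o+d*(z-o[2])/d[2]
def proj(p,X):
    f=200/np.tan(np.radians(p["vfov"])/2)
    c=np.array(p["R"])@np.array(X)+np.array(p["t"]); s=c[:2]/c[2]
    s=s*(1+p["k1"]*(s@s)); return s*f+[p["cx"],p["cy"]]
def tri(rs):
    A=np.zeros((3,3));b=np.zeros(3)
    for o,d in rs:
        d=d/np.linalg.norm(d);M=np.eye(3)-np.outer(d,d);A+=M;b+=M@o
    return np.linalg.solve(A,b)
E
python3 - <<'E'
from h import *
import json
o=arm.get_obs();print(o["t"],o["ee_pos"],o["ee_rot"],o["width"],arm.hold_point_z)
for n in ("top","scene"):
    p=arm.camera_params(n);im=arm.capture(n);cv2.imwrite(f"pics/{n}0.png",im)
    print(n,p)
    np.save(f"pics/{n}0.npy",im)
E
```

```text
pics
0.0 [0.17723074 0.65084097 0.20475375] [-4.06569956e-05  1.32542081e-01  9.91177148e-01 -6.75451444e-04] 0.09436032575823683 0.0188
top {'vfov': 47.89564414988698, 'cx': 318.9034074142675, 'cy': 201.17111618663972, 'k1': -0.12384651015240017, 'R': array([[-0.00928688, -0.99994867, -0.00405038],
       [-0.9972366 ,  0.00956012, -0.07367345],
       [ 0.07370839,  0.00335499, -0.99727419]]), 't': array([-0.00330974,  0.52668659,  1.37214542])}
scene {'vfov': 45.96199347902432, 'cx': 320.3035330461657, 'cy': 204.07956745851564, 'k1': -0.06677397101839039, 'R': array([[ 0.73344399, -0.67954232,  0.01679698],
       [-0.43713823, -0.49044733, -0.75390423],
       [ 0.52054786,  0.54560392, -0.65676958]]), 't': array([-0.3884547 ,  0.276537  ,  1.15204827])}
```

View pics/top0.png

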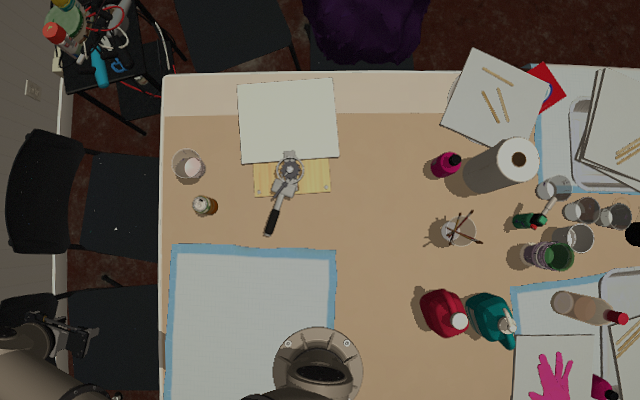

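View pics/scene0.png

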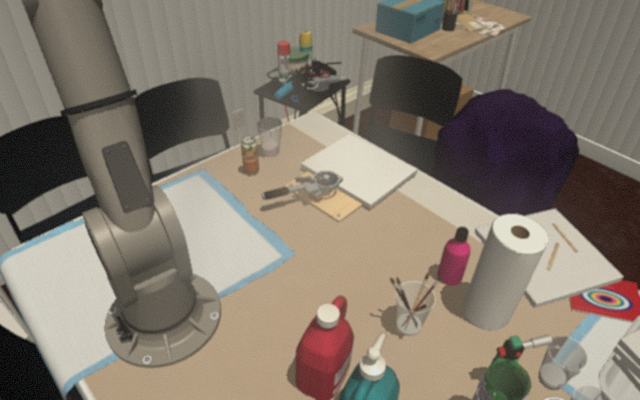

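The top view shows the ratchet head at about (289,170), the handle running down to the black grip at about (271,221), the canvas above, the can at (204,206) and the clear cup at (188,165). In the scene view the ratchet head is at about (325,182) and the grip at about (275,193).

```bash
python3 - <<'E'
from h import *
t=np.load("pics/top0.npy");s=np.load("pics/scene0.npy")
a=cv2.resize(t[140:245,240:345],None,fx=5.6,fy=5.6,interpolation=cv2.INTER_CUBIC)
cv2.imwrite("pics/tc.png",a)
p=arm.camera_params("top");q=arm.camera_params("scene")
H=onz(p,(289,170),.066);G=onz(p,(271,221),.068)
print("head",H,"grip",G,np.linalg.norm((H-G)[:2]))
print("tri head",tri([ray(p,(289,170)),ray(q,(325,180))]))
print("can",onz(p,(202,204),.134),"cup",onz(p,(188,163),.12))
# grip black mask
for n,im,c,(x0,y0,x1,y1) in (("top",t,p,(255,195,300,245)),("scene",s,q,(255,180,296,205))):
    m=(im[y0:y1,x0:x1].max(2)<60).astype(np.uint8)
    k,l,st,ce=cv2.connectedComponentsWithStats(m)
    for i in range(1,k):
        if st[i,4]>15: print(n,st[i],ce[i]+[x0,y0])
E
```

```text
head [0.61800688 0.08058137 0.066     ] grip [0.46518919 0.13478513 0.068     ] 0.1621459026370606
tri head [0.62079236 0.08032114 0.0549462 ]
can [0.51325433 0.32586919 0.134     ] cup [0.63469943 0.37282684 0.12      ]
top [ 10  14  14  26 197] [271.50253807 221.43654822]
```

View pics/tc.png

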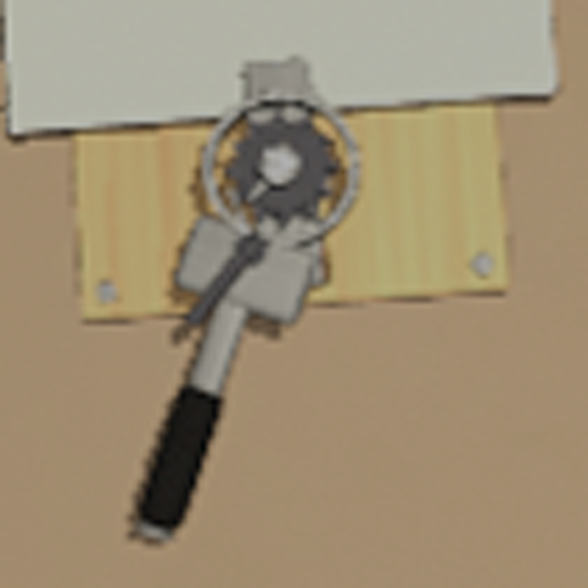

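The crop confirms the bolt at about (290,170), with the lever pivot near (285.5,184) and the lever tip near (274,199) leaning left (clockwise). The handle lies at about 2.8 rad. I'll move over the work with the fingers shut and measure from close up.

```bash
python3 -m inch '[[[-15,-12,0,0,0,0],[-29,-24,0,0,0,0],[-29,-24,0,0,0,0],[-29,-24,0,0,0,0],[-29,-24,0,0,0,0],[-29,-24,0,0,0,0],[-29,-24,0,0,0,0],[-29,-24,0,0,0,0],[-29,-24,0,0,0,0],[-29,-24,0,0,0,0],[-29,-24,0,0,0,0],[-29,-24,0,0,0,0]]]' 0 10
python3 -m inch '[[[-29,-24,0,0,0,0],[-29,-24,0,0,0,0],[-29,-24,0,0,0,0],[-15,-12,0,0,0,0],[0,0,0,0,0,0],[0,0,0,0,0,0]]]'
python3 - <<'E'
from h import *
p=arm.camera_params("wrist");im=arm.capture("wrist");cv2.imwrite("pics/w1.png",im);np.savez("pics/w1.npz",im=im,p=p)
o=arm.get_obs();print(o["t"],o["ee_pos"],o["ee_rot"],o["wrist_force"]);print(p)
for X in ([.618,.0806,.066],[.465,.135,.068]): print(proj(p,X))
E
```

```text
t: 1.1
ee_pos: [0.4277, 0.2954, 0.2054]
ee_rot: [-0.0, 0.133, 0.991, 0.0]
wrist_force: [1.1, -0.3, 0.0]
width: 0.0179
gripper_force: 0.0
t: 1.6
ee_pos: [0.5037, 0.1883, 0.2052]
ee_rot: [-0.0, 0.134, 0.991, -0.0]
wrist_force: [-0.6, 0.8, 0.2]
width: 0.0005
gripper_force: 0.0
1.65 [0.50313518 0.18942968 0.20520403] [-2.89298952e-04  1.32741795e-01  9.91150603e-01 -1.17509855e-04] [-0.36504065  0.26101222 -0.28250722]
{'vfov': 66.17169495898574, 'cx': 315.78370140210995, 'cy': 208.17854770988237, 'k1': -0.027466064111403978, 'R': array([[ 2.65824020e-01,  9.64021538e-01, -2.55732236e-04],
       [ 9.31192659e-01, -2.56702968e-01,  2.58812321e-01],
       [ 2.49435005e-01, -6.90366678e-02, -9.65927594e-01]]), 't': array([-0.31550696, -0.44708658,  0.27729901])}
[253.71725656 313.48580994]
[256.28438925 178.18711554]
```

View pics/w1.png

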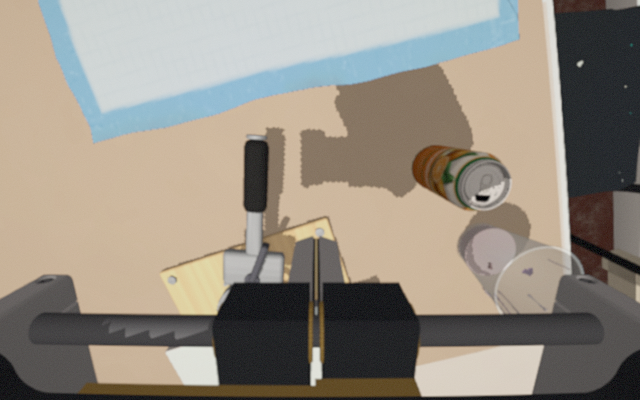

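The wrist view shows the grip at (256,175) with the handle running down to the neck, and the lever from about (250,280) to its tip near (268,247). The fingers hide the head, so I'll back off 100 mm for a second view.

```bash
python3 -m inch '[[[-15,0,0,0,0,0],[-25,0,0,0,0,0],[-30,0,0,0,0,0],[-20,0,0,0,0,0],[-10,0,0,0,0,0],[0,0,0,0,0,0],[0,0,0,0,0,0],[0,0,0,0,0,0]]]'
python3 - <<'E'
from h import *
p=arm.camera_params("wrist");im=arm.capture("wrist");np.savez("pics/w2.npz",im=im,p=p)
b=np.load("pics/w1.npz",allow_pickle=True)["im"]
for X in ([.618,.0806,.066],[.465,.135,.068]): print(proj(p,X))
A=cv2.resize(b[120:320,200:330],None,fx=3,fy=3,interpolation=cv2.INTER_CUBIC)
x,y=[int(v) for v in proj(p,[.57,.10,.07])]; x0,y0=max(0,x-65),max(0,min(200,y-100))
B=cv2.resize(im[y0:y0+200,x0:x0+130],None,fx=3,fy=3,interpolation=cv2.INTER_CUBIC)
print(x0,y0); cv2.imwrite("pics/w12.png",np.hstack([A,B]))
E
```

```text
t: 2.32
ee_pos: [0.5986, 0.1641, 0.2053]
ee_rot: [-0.0, 0.132, 0.991, 0.0]
wrist_force: [0.0, 0.1, 0.4]
width: 0.0006
gripper_force: 0.0
[246.87657622 235.50621767]
[249.84585616  77.14788851]
184 90
```

View pics/w12.png

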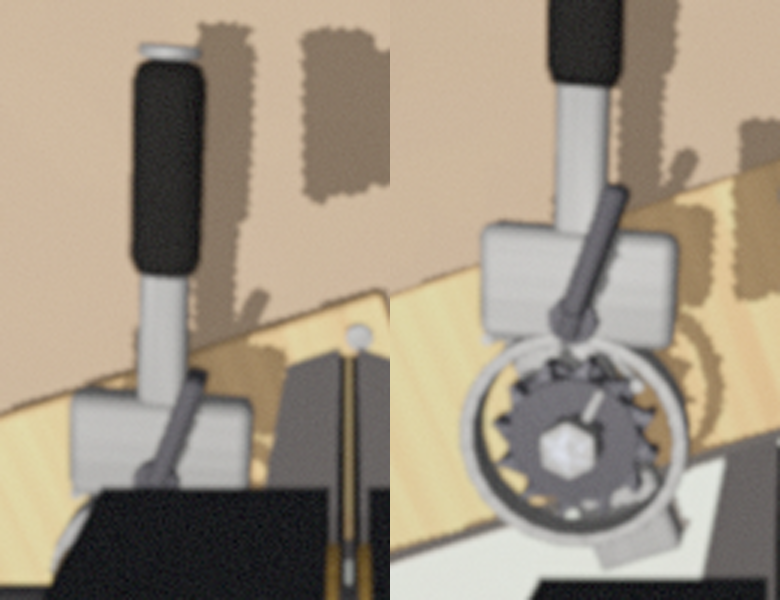

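In A the lever tip is at (266,245) and the pivot at (252,278). In B the tip is at (260,153), the pivot at (244,197), the head ring centre at (246,237) and the grip's inner end at (249,118).

```bash
python3 - <<'E'
from h import *
p1=np.load("pics/w1.npz",allow_pickle=True)["p"].item();p2=np.load("pics/w2.npz",allow_pickle=True)["p"].item()
P={}
for n,a,b in (("tip",(266,244.7),(259.7,152.7)),("piv",(252.3,278.3),(244,196.7)),("gripin",(255,211.7),(249,117.7))):
    P[n]=tri([ray(p1,a),ray(p2,b)]);print(n,P[n])
pt=arm.camera_params("top")
print("top tip",onz(pt,(274,199),.077))
H=onz(p2,(245.7,236.7),.064);print("head",H)
Gt=onz(pt,(271.5,221.4),.064)
g1=onz(p1,(200+168/3,120+165/3),.066);print("grip w1",g1,"top",Gt)
for G in (g1,Gt): print("ang",np.arctan2(*(G-H)[[1,0]]),np.linalg.norm((G-H)[:2]))
th=np.arctan2(*(g1-H)[[1,0]]);R=np.array([[np.cos(th),np.sin(th)],[-np.sin(th),np.cos(th)]])
for n in P: print(n,R@(P[n]-H)[:2])
print("tip77",R@(onz(p2,(259.7,152.7),.083)-H)[:2])
print("edges bar y",R@(onz(p2,(184+(555-390)/3,90+100/3),.062)-H)[:2],R@(onz(p2,(184+(608-390)/3,90+100/3),.062)-H)[:2])
o=arm.get_obs();print(o["ee_pos"],o["ee_rot"])
E
```

```text
tip [0.53588303 0.12364437 0.07426471]
piv [0.57702263 0.09021892 0.05852377]
gripin [0.50008983 0.12126963 0.0631364 ]
top tip [0.5301149  0.12473296 0.077     ]
head [0.61956957 0.07824057 0.064     ]
grip w1 [0.46194825 0.13529758 0.066     ] top [0.46410483 0.13373113 0.064     ]
ang 2.794278326907762 0.16763049876841826
ang 2.798754492560371 0.16507116851593176
tip [ 0.0941439  -0.01420805]
piv [0.04408359 0.00321873]
gripin [0.1269916  0.00020795]
tip77 [ 0.0949674  -0.01553295]
edges bar y [0.12072253 0.01014884] [ 0.12213249 -0.00773848]
[0.59869607 0.16406286 0.20548126] [-3.40680134e-04  1.31871155e-01  9.91266794e-01  1.61982532e-04]
```

Heights and sizes agree with the text: tip z ≈ 0.075, grip radius 165, and lever tip at (94,-15) in the ratchet frame. The handle angle is 2.796 rad and the head is at (0.619,0.079). Next I'll align the tool with the handle and go down beside the lever.

```bash
python3 -m inch '[[[8,-5,0,0,0,0.04],[16,-10,10,0,0,0.04],[16,-9,20,0,0,0],[7,-4,25,0,0,0],[0,0,25,0,0,0],[0,0,20,0,0,0],[0,0,15,0,0,0],[0,0,10,0,0,0],[0,0,4,0,0,0],[0,0,2.5,0,0,0],[0,0,0,0,0,0],[0,0,0,0,0,0]]]'
cat > s.py <<'E'
from h import *
H=np.array([.619,.079])
def st(th=2.796):
    o=arm.get_obs();e=o["ee_pos"];w,x,y,z=o["ee_rot"]
    a=np.arctan2(2*(x*y+w*z),1-2*(y*y+z*z))
    u=np.array([np.cos(th),np.sin(th)]);v=np.array([-u[1],u[0]]);d=e[:2]-H;f=o["wrist_force"]
    print("t %.2f ratchet xy mm %.1f %.1f z %.1f toolang %.3f rad_ang %.3f f_u %.1f f_v %.1f f_z %.1f"%(o["t"],d@u*1e3,d@v*1e3,e[2]*1e3,a,np.arctan2(d[1],d[0]),f[:2]@u,f[:2]@v,f[2]))
if __name__=="__main__":
    import sys; st(*[float(k) for k in sys.argv[1:]])
E
python3 s.py
```

```text
t: 3.37
ee_pos: [0.5469, 0.1514, 0.0747]
ee_rot: [0.0, 0.172, 0.985, 0.0]
wrist_force: [0.1, -0.4, -0.2]
width: 0.0004
gripper_force: 0.0
t 3.37 ratchet xy mm 92.3 -43.7 z 74.7 toolang 2.796 rad_ang 2.354 f_u -0.2 f_v 0.3 f_z -0.2
```

```bash
for i in 1; do python3 -m inch '[[[2,-2,0,0,0,0],[1,-2,0,0,0,0],[0,-2,0,0,0,0],[0,-2,0,0,0,0],[0,-2,0,0,0,0],[0,-2,0,0,0,0],[0,-1,0,0,0,0],[0,-1,0,0,0,0]]]' >/dev/null; python3 s.py; done
python3 -m inch '[[[0,-1.5,0,0,0,0],[0,-1.5,0,0,0,0],[0,-1.5,0,0,0,0],[0,-1.5,0,0,0,0]]]' >/dev/null; python3 s.py
python3 -m inch '[[[0,-1.5,0,0,0,0],[0,-1.5,0,0,0,0],[0,-1.5,0,0,0,0],[0,-1.5,0,0,0,0]]]' >/dev/null; python3 s.py
```

```text
t 4.03 ratchet xy mm 95.6 -29.3 z 74.0 toolang 2.796 rad_ang 2.499 f_u 0.4 f_v -0.7 f_z 0.6
t 4.37 ratchet xy mm 95.8 -23.5 z 73.9 toolang 2.796 rad_ang 2.556 f_u 2.0 f_v -2.8 f_z -0.2
t 4.70 ratchet xy mm 95.6 -17.2 z 74.0 toolang 2.796 rad_ang 2.618 f_u 1.6 f_v -1.3 f_z -0.3
```

```bash
python3 -m inch '[[[0,-1.5,0,0,0,0],[0,-1.5,0,0,0,0],[0,-1.5,0,0,0,0],[0,-1.5,0,0,0,0]]]' >/dev/null; python3 s.py
python3 -m inch '[[[0,-1,0,0,0,0],[0,-1,0,0,0,0],[0,-1,0,0,0,0],[0,-1,0,0,0,0]]]' >/dev/null; python3 s.py
python3 -m inch '[[[0,-1,0,0,0,0],[0,-0.5,0,0,0,0],[0,-0.5,0,0,0,0]]]' >/dev/null; python3 s.py
```

```text
t 5.03 ratchet xy mm 95.7 -11.2 z 74.0 toolang 2.796 rad_ang 2.679 f_u 2.0 f_v -2.5 f_z -0.5
t 5.37 ratchet xy mm 95.6 -7.3 z 74.0 toolang 2.796 rad_ang 2.720 f_u 0.9 f_v -2.2 f_z -0.2
t 5.62 ratchet xy mm 95.5 -5.3 z 74.0 toolang 2.796 rad_ang 2.741 f_u 0.8 f_v -2.7 f_z 0.2
```

```bash
for i in 1; do python3 -m inch '[[[0,-0.5,0,0,0,0],[0,-0.5,0,0,0,0],[0,-0.5,0,0,0,0]]]' >/dev/null; python3 s.py
python3 -m inch '[[[0,-0.5,0,0,0,0],[0,-0.5,0,0,0,0],[0,0,0,0,0,0]]]' >/dev/null; python3 s.py
python3 -m inch '[[[0,-0.5,0,0,0,0],[0,-0.5,0,0,0,0],[0,0,0,0,0,0]]]' >/dev/null; python3 s.py; done
```

```text
t 5.87 ratchet xy mm 95.5 -3.9 z 74.0 toolang 2.796 rad_ang 2.755 f_u -0.1 f_v -2.7 f_z -0.5
t 6.12 ratchet xy mm 95.5 -2.8 z 74.0 toolang 2.796 rad_ang 2.766 f_u -0.2 f_v -2.2 f_z -1.5
t 6.37 ratchet xy mm 95.5 -1.8 z 74.0 toolang 2.796 rad_ang 2.777 f_u -0.5 f_v -2.3 f_z 0.2
```

```bash
python3 -m inch '[[[0,-0.5,0,0,0,0],[0,-0.5,0,0,0,0],[0,0,0,0,0,0]]]' >/dev/null; python3 s.py
python3 -m inch '[[[0,-0.5,0,0,0,0],[0,-0.5,0,0,0,0],[0,0,0,0,0,0]]]' >/dev/null; python3 s.py
python3 -m inch '[[[0,-0.5,0,0,0,0],[0,-0.5,0,0,0,0],[0,0,0,0,0,0]]]' >/dev/null; python3 s.py
```

```text
t 6.62 ratchet xy mm 95.6 -0.8 z 74.0 toolang 2.796 rad_ang 2.788 f_u -0.6 f_v -3.5 f_z -0.5
t 6.87 ratchet xy mm 95.6 0.2 z 74.0 toolang 2.796 rad_ang 2.798 f_u -1.5 f_v -2.7 f_z -0.3
t 7.12 ratchet xy mm 95.6 1.2 z 74.0 toolang 2.796 rad_ang 2.809 f_u -1.2 f_v -4.0 f_z 0.5
```

```bash
python3 -m inch '[[[0,-0.5,0,0,0,0],[0,-0.5,0,0,0,0],[0,0,0,0,0,0]]]' >/dev/null; python3 s.py
```

```text
t 7.37 ratchet xy mm 95.6 2.2 z 74.0 toolang 2.796 rad_ang 2.819 f_u -1.2 f_v -3.2 f_z -0.3
```

```bash
python3 -m inch '[[[0,-0.5,0,0,0,0],[0,-0.5,0,0,0,0],[0,0,0,0,0,0]]]' >/dev/null; python3 s.py
```

```text
t 7.62 ratchet xy mm 95.6 3.2 z 74.0 toolang 2.796 rad_ang 2.829 f_u -1.5 f_v -2.9 f_z -0.3
```

```bash
python3 -m inch '[[[0,-0.5,0,0,0,0],[0,0,0,0,0,0]]]' >/dev/null; python3 s.py
```

```text
t 7.78 ratchet xy mm 95.6 3.6 z 74.0 toolang 2.796 rad_ang 2.833 f_u -1.9 f_v -3.9 f_z -0.9
```

```bash
python3 -m inch '[[[0,-0.5,0,0,0,0],[0,0,0,0,0,0]]]' >/dev/null; python3 s.py
```

```text
t 7.95 ratchet xy mm 95.6 4.0 z 74.0 toolang 2.796 rad_ang 2.838 f_u -1.1 f_v -4.0 f_z -0.3
```

```bash
python3 -m inch '[[[0,-0.5,0,0,0,0],[0,0,0,0,0,0]]]' >/dev/null; python3 s.py
```

```text
t 8.12 ratchet xy mm 95.6 4.4 z 74.0 toolang 2.796 rad_ang 2.842 f_u -1.8 f_v -5.2 f_z -0.3
```

```bash
python3 -m inch '[[[0,-0.5,0,0,0,0],[0,0,0,0,0,0]]]' >/dev/null; python3 s.py
```

```text
t 8.28 ratchet xy mm 95.5 4.7 z 74.1 toolang 2.796 rad_ang 2.845 f_u -2.0 f_v -5.6 f_z -1.0
```

```bash
python3 -m inch '[[[0,-0.5,0,0,0,0],[0,0,0,0,0,0]]]' >/dev/null; python3 s.py
```

```text
t 8.45 ratchet xy mm 95.4 5.0 z 74.2 toolang 2.796 rad_ang 2.849 f_u -1.9 f_v -6.3 f_z -0.4
```

The force rose from 4 to 6.5 N over about 1 mm, which means the lever is on its stop. I'll back off and check.

```bash
python3 -m inch '[[[0,5,0,0,0,0],[0,15,0,0,0,0],[0,20,0,0,0,0],[-5,15,-15,0,0,0],[-15,10,-25,0,0,0],[-15,0,-30,0,0,0],[-10,0,-30,0,0,0],[0,0,-20,0,0,0],[0,0,-10,0,0,0],[0,0,0,0,0,0],[0,0,0,0,0,0]]]' >/dev/null; python3 s.py
python3 - <<'E'
from h import *
p=arm.camera_params("wrist");im=arm.capture("wrist");np.savez("pics/w3.npz",im=im,p=p)
x,y=[int(v) for v in proj(p,[.57,.10,.07])]; x0,y0=max(0,x-65),max(0,min(200,y-100))
cv2.imwrite("pics/w3.png",cv2.resize(im[y0:y0+200,x0:x0+130],None,fx=3,fy=3,interpolation=cv2.INTER_CUBIC));print(x0,y0)
E
```

```text
t 9.37 ratchet xy mm 51.3 -59.8 z 203.2 toolang 2.796 rad_ang 1.935 f_u 0.7 f_v -0.9 f_z 0.2
196 99
```

View pics/w3.png

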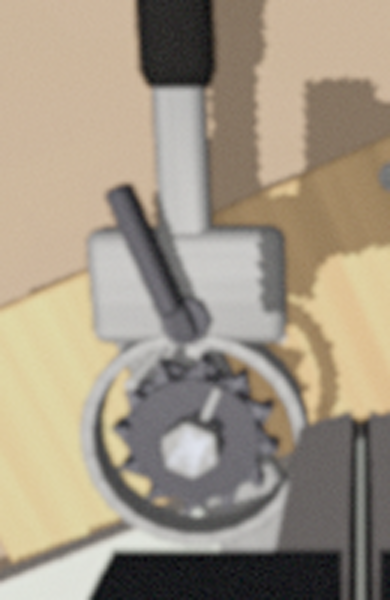

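The lever now leans the other way, with the pivot at (185,318) and the tip at (121,190) in the crop. I'll put a number on it.

```bash
python3 - <<'E'
from h import *
p=np.load("pics/w3.npz",allow_pickle=True)["p"].item()
p2=np.load("pics/w2.npz",allow_pickle=True)["p"].item()
f=lambda p,a,o,z: onz(p,(o[0]+a[0]/3,o[1]+a[1]/3),z)[:2]
for nm,p,o,tip,pv,hd,b0,b1,rib,bc in (("now",p,(196,99),(121,192),(185,320),(194,437),(154,100),(207,100),(215,395),(190,450)),("old",p2,(184,90),(227,190),(182,320),(185,440),(165,100),(218,100),(210,395),(178,448))):
    h=f(p,hd,o,.064);b=(f(p,b0,o,.062)+f(p,b1,o,.062))/2;u=b-h;u/=np.linalg.norm(u);R=np.array([u,[-u[1],u[0]]])
    t=f(p,tip,o,.083);q=f(p,pv,o,.083)
    print(nm,h,"ang",np.arctan2(u[1],u[0]),"tip",R@(t-h),"piv",R@(q-h),"lev ang",np.arctan2(*(R@(t-q))[::-1]))
    d=f(p,rib,o,.067)-f(p,bc,o,.067);print("rib ang",np.arctan2(d[1],d[0]))
E
```

```text
now [0.6185669  0.07794928] ang 2.7904813711404426 tip [0.09221266 0.0165674 ] piv [ 0.04952779 -0.00234852] lev ang 0.41714521100706364
rib ang 2.3544543112930825
old [0.61952271 0.0782174 ] ang 2.8038952393897625 tip [ 0.09416736 -0.016467  ] piv [ 0.05000765 -0.00252837] lev ang -0.30574413168773346
rib ang 2.3137824378724217
```

The lever swung 0.72 rad, which is the full travel, and the tip is at about +16.6 to 17.6 mm. Next I'll go down beside the grip on its clockwise side.

```bash
python3 -m inch '[[[10,0,0,0,0,0],[20,0,0,0,0,0],[25,0,10,0,0,0],[25,-3,20,0,0,0],[20,-4,25,0,0,0],[10,-4,25,0,0,0],[4,-4,25,0,0,0],[0,0,22,0,0,0],[0,0,15,0,0,0],[0,0,10,0,0,0],[0,0,3,0,0,0],[0,0,0,0,0,0]]]' >/dev/null; python3 s.py
```

```text
t 10.42 ratchet xy mm 165.3 -43.9 z 48.2 toolang 2.796 rad_ang 2.536 f_u 1.1 f_v -0.5 f_z -0.7
```

```bash
python3 -m inch '[[[0,-2,0,0,0,0],[0,-4,0,0,0,0],[0,-4,0,0,0,0],[0,-3,0,0,0,0],[0,-2,0,0,0,0],[0,-1,0,0,0,0],[0,-1,0,0,0,0],[0,-1,0,0,0,0]]]' >/dev/null; python3 s.py
python3 -m inch '[[[0,-1,0,0,0,0],[0,-1,0,0,0,0],[0,-1,0,0,0,0],[0,-1,0,0,0,0]]]' >/dev/null; python3 s.py
```

```text
t 11.08 ratchet xy mm 164.6 -26.4 z 49.1 toolang 2.796 rad_ang 2.637 f_u -0.4 f_v -0.2 f_z 0.2
t 11.42 ratchet xy mm 164.7 -22.3 z 49.0 toolang 2.796 rad_ang 2.661 f_u -0.4 f_v -0.6 f_z 0.6
```

```bash
python3 -m inch '[[[0,-1,1,0,0,0],[0,-1,1,0,0,0],[0,-1,0,0,0,0],[0,-1,0,0,0,0]]]' >/dev/null; python3 s.py
python3 -m inch '[[[0,-1,0,0,0,0],[0,-1,0,0,0,0],[0,-1,0,0,0,0],[0,-1,0,0,0,0]]]' >/dev/null; python3 s.py
```

```text
t 11.75 ratchet xy mm 164.5 -19.2 z 47.1 toolang 2.796 rad_ang 2.680 f_u 0.4 f_v -6.8 f_z -1.2
t 12.08 ratchet xy mm 164.7 -15.4 z 47.1 toolang 2.796 rad_ang 2.703 f_u 1.4 f_v -7.5 f_z -0.9
```

The handle is moving at about 7 N. I'll follow the arc from here, with each row a rigid rotation about the bolt.

```bash
sed -i 's/def st(th=2.796)/def st(th=None)/; s/^    u=np.array/    th=a if th is None else th\n    u=np.array/' s.py
python3 -m inch '[[[0.3,-2.5,0,0,0,-0.025],[0.3,-2.5,0,0,0,-0.025],[0.3,-2.5,0,0,0,-0.025],[0.3,-2.5,0,0,0,-0.015],[0.3,-2.5,0,0,0,-0.015],[0.3,-2.5,0,0,0,-0.015]]]' >/dev/null; python3 s.py
python3 -m inch '[[[0.3,-2.5,0,0,0,-0.015],[0.3,-2.5,0,0,0,-0.015],[0.3,-2.5,0,0,0,-0.015],[0.3,-2.5,0,0,0,-0.015],[0.3,-2.5,0,0,0,-0.015],[0.3,-2.5,0,0,0,-0.015]]]' >/dev/null; python3 s.py
```

```text
t 12.58 ratchet xy mm 164.6 -20.3 z 47.1 toolang 2.917 rad_ang 2.795 f_u 2.4 f_v -7.7 f_z 0.5
t 13.08 ratchet xy mm 164.8 -20.1 z 47.0 toolang 3.007 rad_ang 2.886 f_u 2.1 f_v -6.4 f_z 1.1
```

```bash
for i in 1; do python3 -m inch '[[[0.3,-2.5,0,0,0,-0.015],[0.3,-2.5,0,0,0,-0.015],[0.3,-2.5,0,0,0,-0.015],[0.3,-2.5,0,0,0,-0.015],[0.3,-2.5,0,0,0,-0.015],[0.3,-2.5,0,0,0,-0.015],[0.3,-2.5,0,0,0,-0.015],[0.3,-2.5,0,0,0,-0.015],[0.3,-2.5,0,0,0,-0.015],[0.3,-2.5,0,0,0,-0.015]]]' >/dev/null; python3 s.py
python3 -m inch '[[[0.3,-2.5,0,0,0,-0.015],[0.3,-2.5,0,0,0,-0.015],[0.3,-2.5,0,0,0,-0.015],[0.3,-2.5,0,0,0,-0.015],[0.3,-2.5,0,0,0,-0.015],[0.3,-2.5,0,0,0,-0.015],[0.3,-2.5,0,0,0,-0.015],[0.3,-2.5,0,0,0,-0.015],[0.3,-2.5,0,0,0,-0.015],[0.3,-2.5,0,0,0,-0.015]]]' >/dev/null; python3 s.py; done
```

```text
t 13.92 ratchet xy mm 165.2 -19.7 z 47.0 toolang -3.126 rad_ang 3.038 f_u 0.9 f_v -7.1 f_z 1.9
t 14.75 ratchet xy mm 165.6 -19.5 z 47.0 toolang -2.976 rad_ang -3.093 f_u 1.5 f_v -8.1 f_z 4.2
```

```bash
python3 -m inch '[[[0.3,-2.5,0,0,0,-0.015],[0.3,-2.5,0,0,0,-0.015],[0.3,-2.5,-0.5,0,0,-0.015],[0.3,-2.5,-0.5,0,0,-0.015],[0.3,-2.5,-0.5,0,0,-0.015],[0.3,-2.5,-0.5,0,0,-0.015]]]' >/dev/null; python3 s.py
python3 - <<'E'
from h import *
o=arm.get_obs();print(o["ee_rot"],o["q"],o["wrist_force"],o["ft_torque"])
E
```

```text
t 15.25 ratchet xy mm 166.4 -19.5 z 48.6 toolang -2.886 rad_ang -3.002 f_u 0.2 f_v -8.2 f_z -6.6
[-7.66085589e-04 -1.27554407e-01  9.91831244e-01  2.63860010e-04] [-0.44340419  0.30309847  0.20849479  2.22670732 -0.10741677  0.62216647
  1.66993772] [-2.22133869  7.87862238 -6.60000337] [1.85228685 0.41869558 0.01988786]
```

```bash
python3 -m inch '[[[0.2,-2.5,0,0,0,-0.015],[0.2,-2.5,0,0,0,-0.015],[0.2,-2.5,0,0,0,-0.015],[0.2,-2.5,0,0,0,-0.015],[0.2,-2.5,0,0,0,-0.015],[0.2,-2.5,0,0,0,-0.015]]]' >/dev/null; python3 s.py
python3 -m inch '[[[0.2,-2.5,0,0,0,-0.015],[0.2,-2.5,0,0,0,-0.015],[0.2,-2.5,0,0,0,-0.015],[0.2,-2.5,0,0,0,-0.015],[0.2,-2.5,0,0,0,-0.015],[0.2,-2.5,0,0,0,-0.015]]]' >/dev/null; python3 s.py
```

```text
t 15.75 ratchet xy mm 166.6 -19.4 z 48.5 toolang -2.796 rad_ang -2.912 f_u 2.7 f_v -8.0 f_z 0.9
t 16.25 ratchet xy mm 166.7 -19.4 z 48.5 toolang -2.706 rad_ang -2.822 f_u 4.6 f_v -7.7 f_z 5.0
```

```bash
python3 -m inch '[[[0.2,-2,0,0,0,-0.012],[0.2,-2,0,0,0,-0.012],[0.2,-2,0,0,0,-0.012],[0.2,-2,0,0,0,-0.012],[0,0,0,0,0,0]]]' >/dev/null; python3 s.py
python3 -m inch '[[[0.2,-2,0,0,0,-0.012],[0.2,-2,0,0,0,-0.012],[0.2,-2,0,0,0,-0.012],[0.2,-2,0,0,0,-0.012]]]' >/dev/null; python3 s.py
```

```text
t 16.67 ratchet xy mm 166.8 -19.0 z 48.4 toolang -2.659 rad_ang -2.772 f_u 4.6 f_v -7.5 f_z 4.2
t 17.00 ratchet xy mm 166.8 -19.4 z 48.4 toolang -2.611 rad_ang -2.726 f_u 5.8 f_v -7.7 f_z 4.6
```

```bash
python3 -m inch '[[[0.2,-2,0,0,0,-0.012],[0.2,-2,0,0,0,-0.012],[0.2,-2,0,0,0,-0.012],[0.2,-2,0,0,0,-0.012]]]' >/dev/null; python3 s.py
```

```text
t 17.33 ratchet xy mm 166.8 -19.2 z 48.3 toolang -2.563 rad_ang -2.677 f_u 4.5 f_v -5.8 f_z 3.1
```

```bash
python3 -m inch '[[[0.3,-2,0,0,0,-0.012],[0.3,-2,0,0,0,-0.012],[0.3,-2,0,0,0,-0.012],[0.3,-2,0,0,0,-0.012]]]' >/dev/null; python3 s.py
```

```text
t 17.67 ratchet xy mm 166.9 -19.1 z 48.4 toolang -2.515 rad_ang -2.629 f_u 2.9 f_v -4.5 f_z 0.5
```

```bash
python3 -m inch '[[[0.3,-2,0,0,0,-0.012],[0.3,-2,0,0,0,-0.012],[0.3,-2,0,0,0,-0.012],[0.3,-2,0,0,0,-0.012]]]' >/dev/null; python3 s.py
```

```text
t 18.00 ratchet xy mm 167.1 -19.1 z 48.4 toolang -2.467 rad_ang -2.580 f_u 1.8 f_v -6.2 f_z 0.9
```

```bash
python3 -m inch '[[[0.3,-2,0,0,0,-0.012],[0.3,-2,0,0,0,-0.012],[0.3,-2,0,0,0,-0.012],[0.3,-2,0,0,0,-0.012]]]' >/dev/null; python3 s.py
```

```text
t 18.33 ratchet xy mm 167.2 -19.1 z 48.4 toolang -2.419 rad_ang -2.533 f_u 1.6 f_v -6.2 f_z 0.7
```

```bash
python3 -m inch '[[[0.3,-2,0,0,0,-0.012],[0.3,-2,0,0,0,-0.012],[0.3,-2,0,0,0,-0.012],[0.3,-2,0,0,0,-0.012]]]' >/dev/null; python3 s.py
```

```text
t 18.67 ratchet xy mm 167.4 -19.1 z 48.4 toolang -2.370 rad_ang -2.484 f_u -0.8 f_v -5.6 f_z -0.5
```

```bash
python3 -m inch '[[[0.3,-2,0,0,0,-0.012],[0.3,-2,0,0,0,-0.012],[0.3,-2,0,0,0,-0.012],[0.3,-2,0,0,0,-0.012]]]' >/dev/null; python3 s.py
```

```text
t 19.00 ratchet xy mm 167.5 -19.2 z 48.4 toolang -2.322 rad_ang -2.437 f_u -2.0 f_v -5.9 f_z -0.5
```

```bash
python3 -m inch '[[[0.3,-2,0,0,0,-0.012],[0.3,-2,0,0,0,-0.012],[0.3,-2,0,0,0,-0.012],[0.3,-2,0,0,0,-0.012]]]' >/dev/null; python3 s.py
python3 - <<'E'
from h import *
t=arm.capture("top");a=cv2.resize(t[140:245,240:345],None,fx=5.6,fy=5.6,interpolation=cv2.INTER_CUBIC)
cv2.imwrite("pics/tc2.png",a)
E
```

```text
t 19.33 ratchet xy mm 167.7 -19.3 z 48.4 toolang -2.274 rad_ang -2.389 f_u -2.0 f_v -4.9 f_z -1.5
```

View pics/tc2.png

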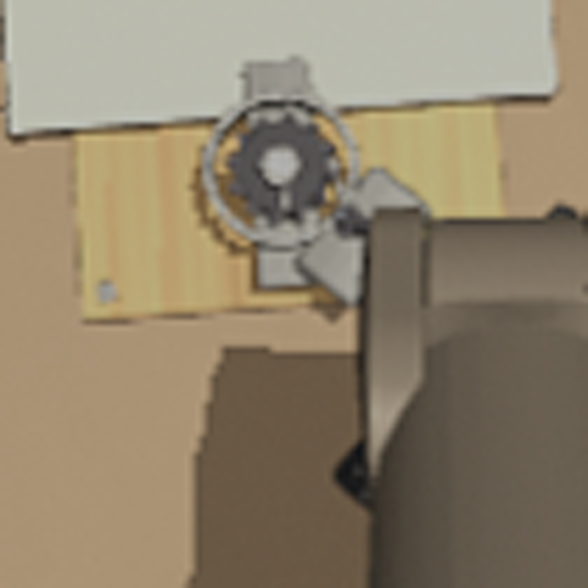

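The rib at (287,205) now points almost straight down the picture, close to the board's -x. The stop must be near, so I'll use smaller steps.

```bash
python3 -m inch '[[[0.2,-1.5,0,0,0,-0.009],[0.2,-1.5,0,0,0,-0.009],[0.2,-1.5,0,0,0,-0.009]]]' >/dev/null; python3 s.py
```

```text
t 19.63 ratchet xy mm 167.7 -19.3 z 48.4 toolang -2.247 rad_ang -2.362 f_u -2.8 f_v -5.9 f_z -1.7
```

```bash
python3 -m inch '[[[0.2,-1.5,0,0,0,-0.009],[0.2,-1.5,0,0,0,-0.009],[0.2,-1.5,0,0,0,-0.009]]]' >/dev/null; python3 s.py
```

```text
t 19.88 ratchet xy mm 167.8 -19.4 z 48.4 toolang -2.220 rad_ang -2.335 f_u -2.8 f_v -5.2 f_z -1.5
```

```bash
python3 -m inch '[[[0.2,-1.5,0,0,0,-0.009],[0.2,-1.5,0,0,0,-0.009]]]' >/dev/null; python3 s.py
```

```text
t 20.05 ratchet xy mm 167.9 -19.5 z 48.4 toolang -2.202 rad_ang -2.318 f_u -3.4 f_v -5.1 f_z -2.1
```

```bash
python3 - <<'E'
from h import *
t=arm.capture("top");b=cv2.resize(t[155:195,270:330],None,fx=6.5,fy=6.5,interpolation=cv2.INTER_CUBIC)
t0=np.load("pics/top0.npy");a0=cv2.resize(t0[155:195,270:330],None,fx=6.5,fy=6.5,interpolation=cv2.INTER_CUBIC)
cv2.imwrite("pics/tc3.png",np.hstack([a0,b]))
# lever visible? board edges
p=arm.camera_params("top")
f=lambda x,y:onz(p,(240+x/5.6,140+y/5.6),.067)
d=f(287,205)-f(280,164);print("rib earlier",np.arctan2(d[1],d[0]))
for A,B,z in (((85,320),(340,306),.012),((20,136),(550,98),.03),((107,292),(482,264),.012)):
    d=onz(p,(240+A[0]/5.6,140+A[1]/5.6),z)-onz(p,(240+B[0]/5.6,140+B[1]/5.6),z);print("board x ang",np.arctan2(d[1],d[0])-np.pi/2)
E
```

```text
rib earlier -2.977553815138304
board x ang 0.045034041443103634
board x ang 0.060979979654602
board x ang 0.0647675781204391
```

View pics/tc3.png

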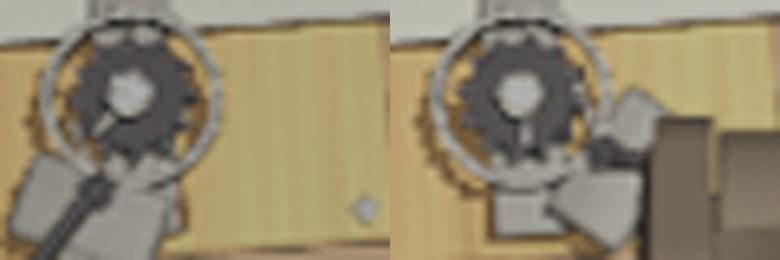

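The lever is still on the loosening side and the rib is about 0.88 rad from where it started, but the force has not risen yet. I'll carry on in small steps.

```bash
python3 -m inch '[[[0.1,-1.5,0,0,0,-0.009],[0.1,-1.5,0,0,0,-0.009],[0.1,-1.5,0,0,0,-0.009]]]' >/dev/null; python3 s.py
```

```text
t 20.35 ratchet xy mm 167.9 -19.5 z 48.4 toolang -2.176 rad_ang -2.291 f_u -1.1 f_v -5.1 f_z -0.2
```

```bash
python3 -m inch '[[[0.1,-1.5,0,0,0,-0.009],[0.1,-1.5,0,0,0,-0.009],[0.1,-1.5,0,0,0,-0.009]]]' >/dev/null; python3 s.py
```

```text
t 20.60 ratchet xy mm 167.9 -19.6 z 48.4 toolang -2.149 rad_ang -2.264 f_u 0.5 f_v -6.0 f_z 1.4
```

```bash
python3 -m inch '[[[0.1,-1.5,0,0,0,-0.009],[0.1,-1.5,0,0,0,-0.009],[0,0,0,0,0,0]]]' >/dev/null; python3 s.py
```

```text
t 20.85 ratchet xy mm 168.0 -19.2 z 48.4 toolang -2.131 rad_ang -2.245 f_u 0.2 f_v -6.1 f_z 0.0
```

```bash
python3 -m inch '[[[0.1,-1.5,0,0,0,-0.009],[0.1,-1.5,0,0,0,-0.009],[0.1,-1.5,0,0,0,-0.009]]]' >/dev/null; python3 s.py
```

```text
t 21.10 ratchet xy mm 168.0 -19.5 z 48.4 toolang -2.104 rad_ang -2.220 f_u 2.1 f_v -6.4 f_z 1.4
```

```bash
python3 -m inch '[[[0.1,-1.5,0,0,0,-0.009],[0.1,-1.5,0,0,0,-0.009],[0.1,-1.5,0,0,0,-0.009]]]' >/dev/null; python3 s.py
python3 - <<'E'
from h import *
t=arm.capture("top");b=cv2.resize(t[155:195,270:330],None,fx=6.5,fy=6.5,interpolation=cv2.INTER_CUBIC)
a=cv2.imread("pics/tc3.png");w=[a[:,:390],a[:,390:],b]
np.save("pics/b4.npy",b)
c=(130,97)
P=[]
for x in w:
    q=cv2.warpPolar(cv2.cvtColor(x,cv2.COLOR_BGR2GRAY),(60,360),c,60,0)
    P.append(q[:,28:46].mean(1))   # rib annulus
for q in P: i=np.arange(45,180);print(i[np.argmax(q[i])],[int(v) for v in q[60:150:6]])
E
```

```text
t 21.35 ratchet xy mm 168.0 -19.8 z 48.3 toolang -2.077 rad_ang -2.194 f_u 3.1 f_v -7.3 f_z 4.6
135 [79, 79, 78, 78, 79, 78, 78, 78, 77, 72, 71, 96, 130, 129, 101]
81 [80, 85, 105, 128, 132, 105, 72, 74, 81, 80, 79, 80, 81, 81, 82]
81 [81, 85, 106, 128, 133, 105, 72, 74, 82, 81, 80, 80, 81, 82, 82]
```

The rib has turned 54° (0.94 rad) in total but did not move during the last 0.12 rad of handle swing. I'll take a few more careful steps to feel for the stop.

```bash
python3 -m inch '[[[0.2,-1,0,0,0,-0.006],[0.2,-1,0,0,0,-0.006],[0,0,0,0,0,0]]]' >/dev/null; python3 s.py
```

```text
t 21.65 ratchet xy mm 168.0 -19.9 z 48.3 toolang -2.065 rad_ang -2.183 f_u 2.2 f_v -8.9 f_z 5.0
```

```bash
python3 -m inch '[[[0.2,-1,0,0,0,-0.006],[0.2,-1,0,0,0,-0.006],[0,0,0,0,0,0]]]' >/dev/null; python3 s.py
python3 - <<'E'
from h import *
t=arm.capture("top");np.save("pics/t5.npy",t);b=cv2.resize(t[155:195,270:330],None,fx=6.5,fy=6.5,interpolation=cv2.INTER_CUBIC)
a0=np.load("pics/b4.npy")
for x in (a0,b):
    q=cv2.warpPolar(cv2.cvtColor(x,cv2.COLOR_BGR2GRAY),(60,720),(130,97),60,0)[:,28:46].mean(1)
    i=np.arange(130,200);wt=np.clip(q[i]-90,0,None);print("rib",(i*wt).sum()/wt.sum()/2)
p=arm.camera_params("top"); o=arm.get_obs()
c=lambda P:(proj(p,P)-[270,155])*6.5+[3,3]
# expected pixel direction of rib for angle 3.2 and bolt axis
for an in (3.1,3.2,3.3):
    B=c([.619,.079,.067]);X=c([.619+.018*np.cos(an),.079+.018*np.sin(an),.067]);print(an,B,X)
E
```

```text
t 21.90 ratchet xy mm 168.1 -20.1 z 48.3 toolang -2.053 rad_ang -2.172 f_u 0.9 f_v -10.3 f_z 5.3
rib 80.92291063343802
rib 80.98077315173512
3.1 [129.75839882  98.02488288] [128.27329589 136.65017538]
3.2 [129.75839882  98.02488288] [132.16567205 136.57609872]
3.3 [129.75839882  98.02488288] [136.03415414 136.11639638]
```

The force is now climbing at 10.3 N square to the handle, and the rib sits at about 3.3 rad against 3.2 for the board's -x. I'll take one more small step to confirm the stop.

```bash
python3 -m inch '[[[0,-1,0,0,0,-0.006],[0,-0.5,0,0,0,-0.003],[0,0,0,0,0,0],[0,0,0,0,0,0]]]' >/dev/null; python3 s.py
python3 - <<'E'
from h import *
t=arm.capture("top");b=cv2.resize(t[155:195,270:330],None,fx=6.5,fy=6.5,interpolation=cv2.INTER_CUBIC)
q=cv2.warpPolar(cv2.cvtColor(b,cv2.COLOR_BGR2GRAY),(60,720),(130,97),60,0)[:,28:46].mean(1)
i=np.arange(130,200);wt=np.clip(q[i]-90,0,None);print("rib",(i*wt).sum()/wt.sum()/2)
E
```

```text
t 22.28 ratchet xy mm 168.1 -20.3 z 48.3 toolang -2.044 rad_ang -2.165 f_u 2.0 f_v -11.2 f_z 6.4
rib 80.97809457579973
```

The force is past 11 N and the rib isn't moving, so the bolt is at its stop. I'll back off, lift and check.

```bash
python3 -m inch '[[[0,1,0,0,0,0],[0,2,0,0,0,0],[0,4,0,0,0,0],[0,10,0,0,0,0],[0,15,0,0,0,0],[0,10,-15,0,0,0],[0,0,-25,0,0,0],[0,0,-30,0,0,0],[-15,0,-30,0,0,0],[-25,0,-25,0,0,0],[-25,0,-20,0,0,0],[-25,0,-10,0,0,0]]]' >/dev/null
python3 -m inch '[[[-25,0,0,0,0,0],[0,0,0,0,0,0],[0,0,0,0,0,0],[0,0,0,0,0,0]]]' >/dev/null; python3 s.py
python3 - <<'E'
from h import *
p=arm.camera_params("wrist");im=arm.capture("wrist");np.savez("pics/w6.npz",im=im,p=p)
x,y=[int(v) for v in proj(p,[.619,.079,.066])]; x0,y0=max(0,x-65),max(0,min(200,y-130))
cv2.imwrite("pics/w6.png",cv2.resize(im[y0:y0+200,x0:x0+130],None,fx=3,fy=3,interpolation=cv2.INTER_CUBIC));print(x0,y0)
E
```

```text
t 23.67 ratchet xy mm 53.0 -60.4 z 203.5 toolang -2.045 rad_ang -2.896 f_u -0.4 f_v -0.2 f_z 0.1
195 116
```

View pics/w6.png

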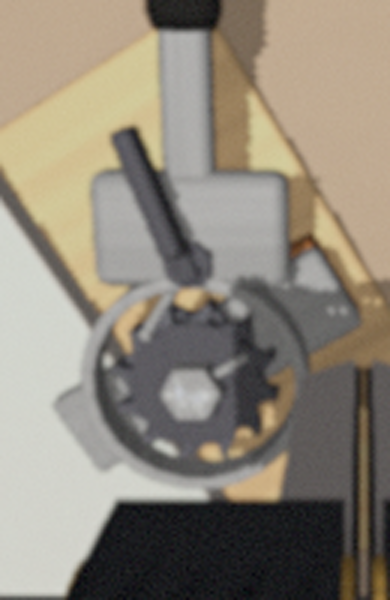

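The lever lies over to the loosening side, with its tip at (126,135) and pivot at (188,263). The rib end is at (245,358) with the bolt centre at (192,388), and the board's edge runs from (215,35) to (385,300).

```bash
python3 - <<'E'
from h import *
p=np.load("pics/w6.npz",allow_pickle=True)["p"].item();o=(195,116)
f=lambda a,z: onz(p,(o[0]+a[0]/3,o[1]+a[1]/3),z)[:2]
h=f((194,380),.064);b=(f((162,80),.062)+f((213,80),.062))/2;u=b-h;th=np.arctan2(u[1],u[0])%6.283;u/=np.linalg.norm(u);R=np.array([u,[-u[1],u[0]]])
t=f((126,137),.083);q=f((188,264),.083)
print("head",h,"handle",th,"tip",R@(t-h),"lev",np.arctan2(*(R@(t-q))[::-1]))
A=np.array((.619,.079))
for r in ((245,358),(220,372)):
    for c in (h,A): d=f(r,.067)-c;print("rib",np.arctan2(d[1],d[0])%6.283,np.linalg.norm(d))
d=f((215,373),.067);e=f((245,358),.067)-d;print("rib own dir",np.arctan2(e[1],e[0])%6.283)
e=f((215,35),.012)-f((385,300),.012);print("board -x",(np.arctan2(e[1],e[0])+np.pi/2)%np.pi+np.pi)
E
```

```text
head [0.61867022 0.07533066] handle 4.214546356791425 tip [0.09096424 0.01649259] lev 0.4258946995909273
rib 3.1286508291368365 0.021805448234043474
rib 3.293262632381717 0.02239107418094483
rib 3.0648791363726446 0.011090231405886976
rib 3.384116759244388 0.011731230936395005
rib own dir 3.1472414962278674
board -x 3.2232198194188424
```

```bash
python3 -c "
from plant import arm
print(arm.finish_job())"
```

```text
the job is handed in; nothing more can be done
None
```

I flipped the lever to its loosening side (peak about 6.5 N), swung the handle counter-clockwise until the force passed 11 N with the bolt no longer turning, backed the arm clear, and handed the job in at about 24 s. The last pictures put the rib within about 0.1 rad of the open stop, roughly the limit of what they can resolve. The lever tip measured about 16.5 mm, only just above the 16.0 mm needed. The hand-in call returned no verdict.

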